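# Index the pour-over arm over the mug

## Task

Get the coffee stand ready to brew: first push the blue enamel mug home into the stand's wire saddle, upright. Then pull the spring plunger out by its loop, swing the dripper from over the teal rinse cup one hole round until it hangs over the mug, let the plunger snap fully into that hole and leave it. Leave the other things where they stand.

Things in the scene. Friction and masses are not known exactly. Their poses are not given: they have to be found in the camera images.
- brew_stand: Pour-over coffee stand, fixed to the worktop: dark wooden slab 18 mm high (-120 to +70 mm in x, -80 to +70 mm in y), black post, on it a steel index collar (68 mm across, 140 to 170 mm high, holes drilled round its side every 60 degrees). Origin on the worktop under the post's axis, z up; -x faces the robot at yaw 0, the mug's place lies at its +y side.
- hub (a point): Point on the vertical axis of post, collar and swing arm, 155 mm above the worktop (the plunger's height); its axes are the stand's. The black arm on top carries the white dripper (113 mm wide, rim 232 mm high, centre 140 mm from the axis). It turns easily (under 2 N at the loop) and stays where it is left; with the pin in a hole it cannot turn (0.03 rad play).
- swing (a joint): Angle of the swing arm, rad, counterclockwise seen from above. About 0 at the start: pin in the hole where the dripper hangs over the rinse cup. Holes at -1.047, 0, 1.047 and 2.094; at 1.047 the dripper hangs over the mug's place.
- plunger (a joint): Travel of the spring plunger out of the collar, m: 0 = pin fully in a hole, about 0.008 = tip rides on the collar between holes, 0.013 = stop. Carried by the swing arm, it slides level, straight away from the axis. The spring pulls it in with 6 N at 0, 11 N at 0.010. Let go within about 0.05 rad of a hole, it snaps in by itself.
- pull_loop (a point): Centre of the plunger's level steel pull loop (8 mm round bar), 107 mm from the axis when seated. Opening 42 mm along the pull, 46 mm across, free below: closed fingertips go in from above and pull on the bar farthest from the axis (inner edge 128 mm from it when seated). Site axes: -x = outward pull, z up. At swing 0, -x points 30 degrees from the stand's -x towards its +y.
- outlet (a point): Lower end of the dripper's spout, on the dripper's axis, 124 mm above the worktop. Seen from above it lies 90 degrees clockwise from the pull loop about the post.
- mug_seat (a point): Point on the worktop where the mug's axis belongs, at x -70, y +121 mm in the stand's frame (its axes are the stand's). A fixed steel wire saddle cradles the mug there: 6 mm wire 28 mm above the worktop, an arc of 39 mm inner radius and 104 degrees with flared ends on the -y side; it is open to the stand's +y, where the mug comes in.
- enamel_mug: Blue enamel mug with a dark rim, white inside, empty, loose, about 0.2 kg: straight round body of radius 38.5 mm, 88 mm high. Origin on its foot, on the axis of the round body. The handle points to its -y, 9 mm bar from 15 to 78 mm height, reaching 75 mm from the axis; at the start it points roughly to the robot. Pushed above half its height it may tip.
- rinse_cup: Teal plastic beaker, 80 mm across, 58 mm high, under the dripper at the start; bystander, must stay. Origin under its centre.
- stripe_mug: White mug with yellow stripes, 86 x 120 mm, 101 mm high, at the back behind the stand; bystander, must stay. Origin under the centre of its outline.
- coffee_spoon: Steel teaspoon, 130 mm, lying near the front edge; bystander, must stay. Origin under its middle.

How it is judged:
By the outcome, as a careful person would: the job done as asked, in the order asked, and still so for the second after the job is handed in, with the robot touching nothing.
It also fails if it takes over 54 s, if anything falls off the work surface, if the arm or the gripper's body presses on something with over 40 N, if the wrist force passes 120 N, or if a joint passes its speed limit or range.

## Robot

A 7-joint arm with a two-finger parallel gripper is mounted at the origin on a cart in front of the work surface, level with it; the furniture and walls round the work are solid. World frame = base frame: x ahead of the robot, y to its left, z up, the work surface at z = 0. Lengths are in m, angles in rad, forces in N, time in s.
With the tool pointing down it reaches from about 0.4 to 0.75 m from the base axis. Payload 19.5 kg.
Tool frame: the origin (TCP) lies on the centre line of the jaws, within the pads' length; the fingertips stand 11 mm ahead of it and the grasp point (between the pads) lies 8 mm behind it; z points along the fingers, y is the line along which they close (so a half turn about z gives the same grasp; the last joint's range is limited). The gripper opens to 85 mm and grips with 20 to 120 N. Pads are 22 mm wide; open, the fingers measure 114 mm over their backs; the gripper's body (76 mm by 85 mm) begins 54 mm behind the grasp point. The pads swing forward as they close: fully open they stand 13 mm farther back than shut.
Start: joints at [-1.178, 0.707, -0.028, 1.485, 0.022, 0.951, -0.075], TCP at [0.242, 0.521, 0.242] pointing down, gripper open.
Joint ranges: [-2.71, 2.71], [-0.32, 2.16], [-1.57, 1.52], [0, 2.45], [-1.46, 4.6], [0, 2.02], [-2.83, 2.83]. Speed limits (rad/s): [1.89, 1.89, 2.57, 2.57, 3.01, 3.01, 3.01].

## Interface

Orientations are given as a 3x3 rotation matrix whose columns are the frame's x, y, z axes.
In Python, from station import state, imaging, bot gives the robot as it stands.
- The arm moves only by the tool send_rows, never from a script. Its argument "plan" is a list of rows, each a list of 5 numbers: the finger opening in m, from 0 to 0.0854, then the shift along the tool's x, y, z in m, then the turn about the tool's z in degrees. In form: [[jaw, tx, ty, tz, roll], ...]. A call has exactly 10 rows; each row shifts and turns the commanded pose from where the row before left it, along the tool's axes as they then stand; what a row does not reach is not made up. A row lasts 1/12 s, in which the tool goes at most 41.7 mm and 7.16 degrees, less where a joint would pass 70% of its speed; a pose out of reach is approached as far as the arm can. A call is refused whole if a number of a shift passes 0.0417 or a number of a turn 7.16, either way. A call with a gripper value outside its range is refused whole. The fingers move at their own pace and stop on an object; "grip_force" is the grip in N (left out, the last holds). Time passes only in rows, so rows that do not move let the fingers close, or fill a call up. It gives the time, the measured TCP pose, the force, the opening and the grip force at its end, in the units of the state.
- state(): the state, without advancing time (a new reading comes with each control period).
- imaging.grab_frame(name): name is "side" or "top" or "wrist"; returns the picture (420x560x3 uint8, blue, green, red); there is no depth.
- imaging.camera_params(name): a dict with "fx", "fy", "cx", "cy" (pixels), "eye" and "orientation" of the camera in the world; the wrist camera has in their place "tool_from_camera" (4x4, takes a point from camera to tool coordinates, whose origin is the TCP and whose axes are the flange's). Camera axes: x right, y up, looking along -z (the intrinsics and any distortion apply to the point x, -y, -z); pixel columns grow to the right and rows downward; lengths in m; the calibration is good to about 2 mm. A picture is of the moment at which its call begins: read the wrist's pose just before it. camera_params takes no time and is no camera call.
- bot.sign_off(): hands the job in; it is judged then, once.
Trained networks look in the newest picture that a camera, given by its name, has taken for a name from the list of things; names that differ only in an ending like _2 or _b are one class to them, and where a whole thing is asked for, a point or a joint stands for the part that bears it (a point fixed in the world has none). Each returns a list of dicts, best first, with "score" (0 to 1); they miss things now and then, are a little off and sometimes report something else, mostly with a low value. They report only what shows in the picture. A call takes as long as a camera call.
- imaging.masks_of(camera, name): "mask" (420x560 bool, what is visible of it) and "rect" ([centre column, centre row, width, height] in pixels, round what is visible of it).
The state is a dict: "time_s": time; "joint_pos": joint angles; "dq": joint speeds; "tau": joint torques, N m; "ee_pos": TCP position; "eef_rot": TCP orientation; "wrist_force": force on the tool from outside, world axes, zero at the start; "moment": the same for the moment, N m; "finger_gap": opening from 0.0 (shut) to 1.0 (fully open); "gripper_force": force on a finger pad.
Only numpy, scipy, OpenCV 4.12 (cv2) and the standard library are available. Lean on these libraries where they do the work, as an engineer would, in place of code of your own. Each camera call takes 0.05 s, during which the arm holds its last target. There are 200 camera calls.

## Working session

There is one attempt and no reset: what is moved stays moved. The work goes in short steps, Python scripts to look and compute and a tool call to move; the robot and the scene stay as the last step left them, time stands still between calls to the robot, and variables do not carry over. Pictures are saved under pics/ and viewed, at most 10 in all, crops included, and the job is handed in when it is done.

Besides the shell and the picture viewer there is one more tool, called after "Call:" by a JSON object that holds its "method" and its "body", one argument or row to a line. send_rows: Moves the arm, as the interface text tells. Its arguments: {"type":"object","properties":{"plan":{"type":"array","items":{"type":"array","items":{"type":"number"}}},"grip_force":{"type":"number"}},"required":["plan"]}

```bash
ls; mkdir -p pics
python3 - <<'E'
from station import state, imaging, bot
import cv2,numpy as np
s=state(); print({k:np.round(v,3).tolist() for k,v in s.items()})
for c in ("top","side"):
    im=imaging.grab_frame(c); cv2.imwrite(f"pics/{c}0.png",im)
    p=imaging.camera_params(c); print(c,{k:np.round(v,4).tolist() if not isinstance(v,str) else v for k,v in p.items()})
    for n in ("brew_stand","enamel_mug","rinse_cup","pull_loop","stripe_mug","coffee_spoon","outlet"):
        r=imaging.masks_of(c,n)
        print(c,n,[(round(d["score"],2),np.round(d["rect"]).tolist()) for d in r[:2]])
E
```

```text
pics
{'time_s': 0.0, 'joint_pos': [-1.178, 0.707, -0.028, 1.485, 0.022, 0.951, -0.076], 'dq': [-0.001, -0.0, -0.0, -0.001, -0.001, 0.0, -0.001], 'tau': [0.0, -88.322, 1.235, -23.617, 0.017, 0.007, 0.0], 'ee_pos': [0.242, 0.521, 0.242], 'eef_rot': [[-0.907, 0.421, -0.0], [0.421, 0.907, -0.001], [-0.0, -0.001, -1.0]], 'wrist_force': [-0.175, -0.104, -0.669], 'moment': [0.052, -0.056, -0.047], 'gripper_force': 0.0, 'finger_gap': 0.999}
top {'fx': 445.525, 'fy': 445.525, 'cx': 273.2746, 'cy': 209.8486, 'eye': [0.41, 0.0632, 0.9459], 'orientation': [[-0.0259, 0.9809, -0.1928], [-0.9997, -0.0252, 0.006], [0.001, 0.1929, 0.9812]]}
top brew_stand [(0.68, [364.0, 210.0, 130.0, 150.0])]
top enamel_mug [(0.67, [211.0, 291.0, 42.0, 57.0])]
top rinse_cup [(0.81, [322.0, 200.0, 35.0, 28.0])]
top pull_loop [(0.65, [381.0, 266.0, 39.0, 41.0])]
top stripe_mug [(0.82, [341.0, 118.0, 49.0, 29.0])]
top coffee_spoon [(0.7, [280.0, 306.0, 57.0, 32.0]), (0.29, [380.0, 266.0, 39.0, 43.0])]
top outlet [(0.76, [360.0, 209.0, 125.0, 150.0])]
side {'fx': 393.4844, 'fy': 393.4844, 'cx': 280.6871, 'cy': 202.877, 'eye': [0.3372, 0.4371, 0.8327], 'orientation': [[-0.8299, 0.4763, -0.2904], [-0.5576, -0.6925, 0.4577], [0.0169, 0.5418, 0.8403]]}
side brew_stand [(0.84, [326.0, 164.0, 123.0, 99.0])]
side enamel_mug [(0.67, [302.0, 302.0, 44.0, 51.0])]
side rinse_cup [(0.85, [292.0, 189.0, 26.0, 37.0]), (0.66, [374.0, 162.0, 32.0, 23.0])]
side pull_loop [(0.89, [371.0, 165.0, 31.0, 24.0])]
side stripe_mug [(0.81, [235.0, 140.0, 47.0, 52.0]), (0.73, [372.0, 163.0, 32.0, 23.0])]
side coffee_spoon [(0.58, [350.0, 275.0, 46.0, 35.0]), (0.41, [236.0, 141.0, 43.0, 47.0])]
side outlet [(0.65, [327.0, 145.0, 124.0, 66.0])]
```

Run:
```python
import cv2
a=cv2.imread("pics/top0.png")[70:370,150:470];b=cv2.imread("pics/side0.png")[70:370,180:440]
a=cv2.resize(a,None,fx=2,fy=2,interpolation=2);cv2.imwrite("pics/a.png",a)
cv2.imwrite("pics/b.png",cv2.resize(b,None,fx=2,fy=2,interpolation=2))
```

```text
(no output)
```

View pics/a.png

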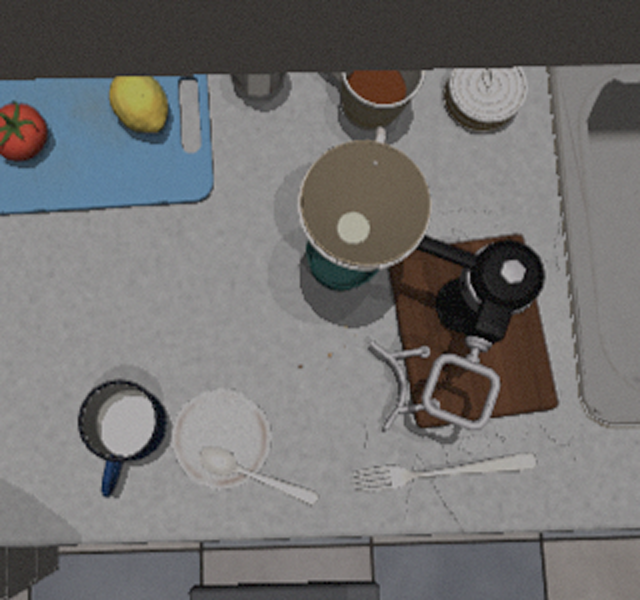

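View pics/b.png

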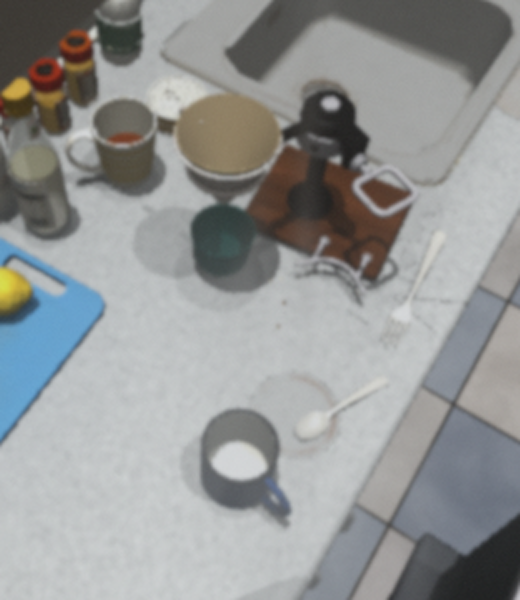

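Top view (2x crop): mug rim is centred at about (123,420) with the handle to (108,493). The spoon runs (205,455)-(318,500), slab corners are (520,235), (556,405), (418,425) and (392,262), and the loop centre is at (462,391). The side view agrees.

```bash
cat > h.py <<'E'
import numpy as np
from station import state, imaging, bot
def ray(c,u,v,z):
    p=imaging.camera_params(c);R=np.array(p["orientation"]);e=np.array(p["eye"])
    d=R@np.array([(u-p["cx"])/p["fx"],-(v-p["cy"])/p["fy"],-1]);return e+d*(z-e[2])/d[2]
def proj(c,P):
    p=imaging.camera_params(c);R=np.array(p["orientation"]);q=(np.atleast_2d(P)-p["eye"])@R
    return np.c_[p["cx"]-p["fx"]*q[:,0]/q[:,2],p["cy"]+p["fy"]*q[:,1]/q[:,2]]
T=lambda u,v,z:ray("top",150+u/2,70+v/2,z)
S=lambda u,v,z:ray("side",180+u/2,70+v/2,z)
E
python3 - <<'E'
from h import *
from scipy.optimize import least_squares
print(imaging.camera_params("top").keys())
L=np.array([[70,-80,18],[-120,-80,18],[-120,70,18],[70,70,18]])/1e3
obs=[T(520,235,.018),T(556,405,.018),T(418,425,.018),T(392,262,.018)]
c30=np.deg2rad(150);L=np.vstack([L,[.107*np.cos(c30),.107*np.sin(c30),.155]]);obs.append(T(462,391,.155))
a=np.deg2rad(60);L=np.vstack([L,[.14*np.cos(a),.14*np.sin(a),.232]]);obs.append(T(365,205,.232))
obs=np.array(obs)
def f(q):
    c,s=np.cos(q[2]),np.sin(q[2]);return (L[:,:2]@np.array([[c,s],[-s,c]])+q[:2]-obs[:,:2]).ravel()
r=least_squares(f,[.5,-.1,0]);print(r.x,np.rad2deg(r.x[2]),np.round(r.fun.reshape(-1,2)*1e3,1))
x,y,t=r.x
W=lambda px,py:np.array([x+np.cos(t)*px-np.sin(t)*py,y+np.sin(t)*px+np.cos(t)*py])
print("seat",W(-.07,.121),"loop",W(*L[4,:2]),"side loop",S(385,190,.155),"obs",obs[4])
print("mug top",T(123,420,.088),"side",S(240,447,.088))
print("rim edges",T(79,420,.088),T(167,420,.088))
print("handle tip",T(108,493,.07),S(285,512,.07))
print("spoon",T(205,455,.005),T(318,500,.003),"fork",T(355,478,.003),T(535,460,.003))
print("saddle ends",T(373,345,.028),T(386,428,.028),"inner",T(406,385,.028))
print("cup rim", T(312,255,.058),T(378,268,.058),S(223,237,.058))
print("slab corner side",S(375,275,.018),S(410,205,.018))
E
```

```text
dict_keys(['fx', 'fy', 'cx', 'cy', 'eye', 'orientation'])
[ 0.55689378 -0.16949811  0.12469444] 7.144465295988286 [[ 2.7 -3.3]
 [-4.5 -5.1]
 [-6.4 -0.1]
 [10.1  6.6]
 [-2.1  1.3]
 [ 0.3  0.7]]
seat [ 0.47238832 -0.0581436 ] loop [ 0.45829466 -0.12793835] side loop [ 0.46041369 -0.1284598   0.155     ] obs [ 0.46039661 -0.12926522  0.155     ]
mug top [0.44560262 0.17899408 0.088     ] side [0.44527695 0.18567443 0.088     ]
rim edges [0.44668662 0.2208432  0.088     ] [0.44451851 0.13714073 0.088     ]
handle tip [0.37766341 0.19571057 0.07      ] [0.37740885 0.20993443 0.07      ]
spoon [0.41099036 0.1052552  0.005     ] [ 0.36257014 -0.01006491  0.003     ] fork [ 0.38365524 -0.0492039   0.003     ] [ 0.39702438 -0.23681753  0.003     ]
saddle ends [ 0.51816284 -0.07149316  0.028     ] [ 0.43312652 -0.08018862  0.028     ] inner [ 0.47609228 -0.10315286  0.028     ]
cup rim [ 0.60847431 -0.00973295  0.058     ] [ 0.59319081 -0.07638121  0.058     ] [ 0.60641724 -0.03364881  0.058     ]
slab corner side [ 0.43547419 -0.11628002  0.018     ] [ 0.44713263 -0.23904093  0.018     ]
```

Call:
{"method": "send_rows", "body": {
  "plan": [
    [0.05, 0, 0, 0, -6.4],
    [0.05, 0, 0, 0, -6.4],
    [0.05, 0, 0, 0, -6.4],
    [0.05, 0, 0, 0, -6.4],
    [0.05, 0, 0, 0, -6.4],
    [0.05, -0.016, -0.032, 0, 0],
    [0.05, -0.016, -0.032, 0, 0],
    [0.05, -0.016, -0.032, 0, 0],
    [0.05, -0.016, -0.032, 0, 0],
    [0.05, -0.016, -0.032, 0, 0]
  ],
  "grip_force": 40
}}

```text
time_s: 1.63
ee_pos: [0.342, 0.371, 0.2424]
eef_rot: [[-0.992, -0.124, 0.0], [-0.124, 0.992, -0.0], [-0.0, -0.0, -1.0]]
wrist_force: [0.6, 0.3, -0.7]
finger_gap: 0.588
gripper_force: 0.0
```

Call:
{"method": "send_rows", "body": {
  "plan": [
    [0.05, -0.016, -0.032, 0, 0],
    [0.05, -0.016, -0.032, 0, 0],
    [0.05, -0.016, -0.032, 0, 0],
    [0.05, -0.016, -0.032, 0, 0],
    [0.05, -0.008, -0.016, 0, 0],
    [0.05, 0, 0, 0, 0],
    [0.05, 0, 0, 0, 0],
    [0.05, 0, 0, 0, 0],
    [0.05, 0, 0, 0, 0],
    [0.05, 0, 0, 0, 0]
  ]
}}

```text
time_s: 2.47
ee_pos: [0.4301, 0.2394, 0.2423]
eef_rot: [[-0.992, -0.125, -0.0], [-0.125, 0.992, 0.0], [0.0, 0.0, -1.0]]
wrist_force: [-0.2, -0.4, 1.2]
finger_gap: 0.583
gripper_force: 0.0
```

```bash
cat >> h.py <<'E'
import cv2
def wcam():
    s=state();p=imaging.camera_params("wrist");im=imaging.grab_frame("wrist")
    M=np.eye(4);M[:3,:3]=s["eef_rot"];M[:3,3]=s["ee_pos"];M=M@np.array(p["tool_from_camera"])
    return im,p,M,s
def wray(p,M,u,v,z):
    d=M[:3,:3]@np.array([(u-p["cx"])/p["fx"],-(v-p["cy"])/p["fy"],-1]);return M[:3,3]+d*(z-M[2,3])/d[2]
E
python3 - <<'E'
from h import *
im,p,M,s=wcam();cv2.imwrite("pics/w1.png",im)
print(s["ee_pos"],s["eef_rot"],s["time_s"]);print(p);print(M)
np.save("M1.npy",M)
for n in ("enamel_mug","coffee_spoon"):
    r=imaging.masks_of("wrist",n);print([(d["score"],d["rect"]) for d in r[:2]])
E
```

```text
[0.43008936 0.23935702 0.24233365] [[-9.92181635e-01 -1.24802236e-01 -6.58947054e-05]
 [-1.24802244e-01  9.92181627e-01  1.37722935e-04]
 [ 4.81913859e-05  1.44869974e-04 -9.99999988e-01]] 2.4667
{'fx': 347.92282275352323, 'fy': 347.92282275352323, 'cx': 278.8475579451313, 'cy': 214.2517766473662, 'tool_from_camera': array([[-1.09604065e-03,  9.48149894e-01,  3.17821613e-01,
         8.13233425e-02],
       [ 9.99997967e-01,  1.57711387e-03, -1.25637122e-03,
         6.68539037e-04],
       [-1.69246911e-03,  3.17819590e-01, -9.48149695e-01,
        -1.30475391e-01],
       [ 0.00000000e+00,  0.00000000e+00,  0.00000000e+00,
         1.00000000e+00]])}
[[-0.1237144  -0.94095468 -0.31511749  0.349327  ]
 [ 0.99231617 -0.11672268 -0.04104198  0.22985302]
 [ 0.00183729 -0.31777366  0.94816482  0.37281306]
 [ 0.          0.          0.          1.        ]]
[(0.9, [216.2, 189.6, 92.9, 132.4])]
[(0.62, [28.2, 312.9, 52.1, 83.0])]
```

View pics/w1.png

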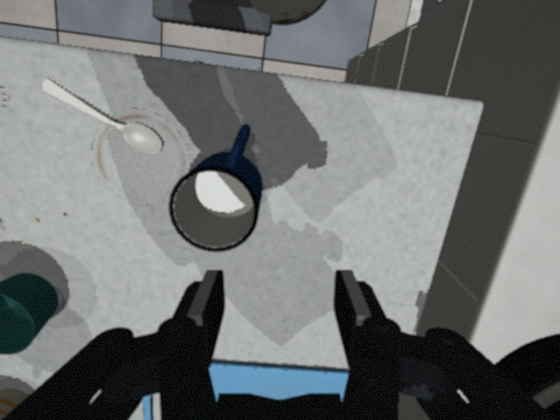

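Rim ellipse is about (170–260, 166–250), centred at (215,208), with the handle tip at (245,128). The spoon bowl is near (140,137), and the ring is only a flat stain.

Run:
```python
from h import *
p=imaging.camera_params("wrist");M=np.load("M1.npy");w=lambda u,v,z:np.round(wray(p,M,u,v,z),4)
print(w(215,208,.088),w(170,208,.088),w(260,208,.088),w(215,166,.088),w(215,250,.088))
print("handle",w(245,128,.07),"spoon",w(162,142,.005),w(45,83,.003),"bowl low",w(145,154,.004))
R=np.array(state()["eef_rot"]);c=(w(170,208,.088)+w(260,208,.088)+w(215,166,.088)+w(215,250,.088))/4
g=c+.0375*R[:,1];print("c",c,"grip",g,"tool delta",R.T@(g-state()["ee_pos"]))
```

```text
[0.4451 0.1871 0.088 ] [0.4499 0.1488 0.088 ] [0.4404 0.2254 0.088 ] [0.4088 0.1847 0.088 ] [0.4844 0.1897 0.088 ]
handle [0.377 0.205 0.07 ] spoon [0.4078 0.1151 0.005 ] [ 0.3643 -0.0019  0.003 ] bowl low [0.4227 0.0973 0.004 ]
c [0.445875 0.18715  0.088   ] grip [0.44121703 0.22435959 0.08799937] tool delta [-0.00902661 -0.01585453  0.15430499]
```

Call:
{"method": "send_rows", "body": {
  "plan": [
    [0.05, -0.005, -0.008, 0.02, 0],
    [0.05, -0.004, -0.009, 0.02, 0],
    [0.05, 0, 0, 0.025, 0],
    [0.05, 0, 0, 0.025, 0],
    [0.05, 0, 0, 0.025, 0],
    [0.05, 0, 0, 0.022, 0],
    [0.05, 0, 0, 0.02, 0],
    [0.05, 0, 0, 0.02, 0],
    [0.05, 0, 0, 0.01, 0],
    [0.05, 0, 0, 0, 0]
  ]
}}

```text
time_s: 3.45
ee_pos: [0.4408, 0.2227, 0.0538]
eef_rot: [[-0.992, -0.124, -0.002], [-0.124, 0.992, -0.001], [0.002, -0.001, -1.0]]
wrist_force: [-0.1, 0.6, 0.2]
finger_gap: 0.583
gripper_force: 0.0
```

Call:
{"method": "send_rows", "body": {
  "plan": [
    [0.0, 0, 0, 0, 0],
    [0.0, 0, 0, 0, 0],
    [0.0, 0, 0, 0, 0],
    [0.0, 0, 0, 0, 0],
    [0.0, 0, 0, 0, 0],
    [0.0, 0, 0, 0, 0],
    [0.0, 0, 0, 0, 0],
    [0.0, 0, 0, 0, 0],
    [0.0, 0, 0, 0, 0],
    [0.0, 0, 0, 0, 0]
  ],
  "grip_force": 40
}}

```text
time_s: 4.28
ee_pos: [0.442, 0.2227, 0.0562]
eef_rot: [[-0.992, -0.123, 0.001], [-0.123, 0.992, 0.0], [-0.001, 0.0, -1.0]]
wrist_force: [-0.0, -2.9, 9.5]
finger_gap: 0.058
gripper_force: 37.6
```

Run:
```python
from h import *
im,p,M,s=wcam();cv2.imwrite("pics/w2.png",im);np.save("M2.npy",M)
print(s["ee_pos"],s["time_s"],s["wrist_force"])
```

```text
[0.44204241 0.2227045  0.05622122] 4.2833 [-0.04512429 -2.86238527  9.52554299]
```

View pics/w2.png

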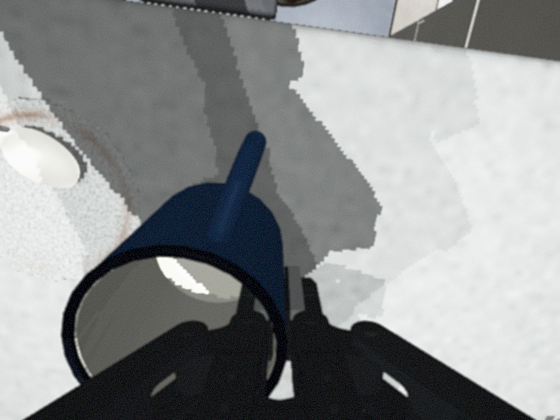

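Call:
{"method": "send_rows", "body": {
  "plan": [
    [0.0, 0, 0, -0.001, 0],
    [0.0, -0.006, 0, 0, 0],
    [0.0, -0.012, 0, 0, 0],
    [0.0, -0.013, 0, 0, 0],
    [0.0, -0.012, -0.004, 0, 0],
    [0.0, -0.008, -0.01, 0, 0],
    [0.0, -0.004, -0.015, 0, 0],
    [0.0, 0, -0.018, 0, 0],
    [0.0, 0, -0.018, 0, 0],
    [0.0, 0, -0.018, 0, 0]
  ]
}}

```text
time_s: 5.17
ee_pos: [0.5069, 0.1463, 0.0564]
eef_rot: [[-0.992, -0.123, 0.0], [-0.123, 0.992, 0.0], [-0.0, -0.0, -1.0]]
wrist_force: [0.9, 0.0, -2.6]
finger_gap: 0.053
gripper_force: 37.9
```

Call:
{"method": "send_rows", "body": {
  "plan": [
    [0.0, 0, -0.018, 0, 0],
    [0.0, 0, -0.018, 0, 0],
    [0.0, 0.002, -0.018, 0, 0],
    [0.0, 0.008, -0.012, 0, 0],
    [0.0, 0.01, -0.01, 0, 0],
    [0.0, 0.01, -0.01, 0, 0],
    [0.0, 0.01, -0.01, 0, 0],
    [0.0, 0.01, -0.008, 0, 0],
    [0.0, 0.01, -0.006, 0, 0],
    [0.0, 0, 0, 0, 0]
  ]
}}

```text
time_s: 6.0
ee_pos: [0.4594, 0.029, 0.0564]
eef_rot: [[-0.993, -0.122, -0.001], [-0.122, 0.993, -0.001], [0.001, -0.001, -1.0]]
wrist_force: [0.7, -1.1, -3.0]
finger_gap: 0.058
gripper_force: 38.0
```

Run:
```python
from h import *
im,p,M,s=wcam();np.save("M3.npy",M)
t=imaging.grab_frame("top");
a=cv2.resize(t[200:320,280:440],None,fx=4,fy=4,interpolation=2);b=cv2.resize(im[:,:],None,fx=1,fy=1)
b=cv2.copyMakeBorder(b,0,480-420,0,0,cv2.BORDER_CONSTANT)
cv2.imwrite("pics/ta3.png",a);cv2.imwrite("pics/w3.png",im)
print(s["ee_pos"],s["time_s"],s["wrist_force"])
```

```text
[0.45943103 0.02902303 0.05643324] 6.0 [ 0.74879991 -1.06488292 -3.0313722 ]
```

View pics/w3.png

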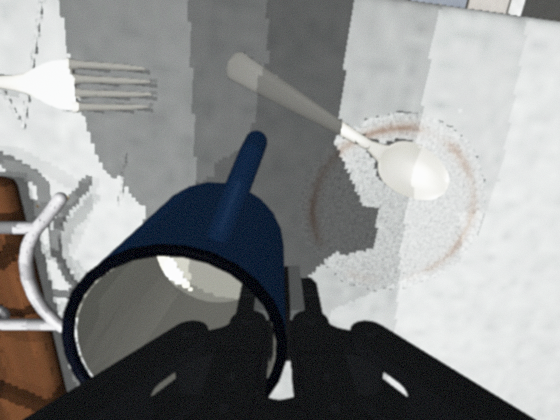

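Mug gripped upright; the saddle's flare end is at (62,200), its legs at rows ~229 and ~324, and the arc's bottom is near (28,275).

Run:
```python
from h import *
p=imaging.camera_params("wrist");M=np.load("M3.npy")
O=np.array([.5569,-.1695]);t=.1247;Q=np.array([[np.cos(t),np.sin(t)],[-np.sin(t),np.cos(t)]])
for n,u,v,z in (("flare",62,200,.028),("legA",15,229,.028),("legB",15,324,.028),("bot",28,275,.028),("slabcorner",18,180,.018),("rimcentre?",175,355,.088)):
    x=wray(p,M,u,v,z);print(n,np.round(x,4),"stand",np.round(Q@(x[:2]-O),4))
```

```text
flare [ 0.4368 -0.0767  0.028 ] stand [-0.1076  0.107 ]
legA [ 0.4545 -0.1006  0.028 ] stand [-0.093   0.0811]
legB [ 0.5104 -0.107   0.028 ] stand [-0.0384  0.0678]
bot [ 0.4794 -0.0969  0.028 ] stand [-0.0678  0.0816]
slabcorner [ 0.4326 -0.1036  0.018 ] stand [-0.1151  0.0808]
rimcentre? [ 0.467  -0.0055  0.088 ] stand [-0.0688  0.1739]
```

View pics/ta3.png

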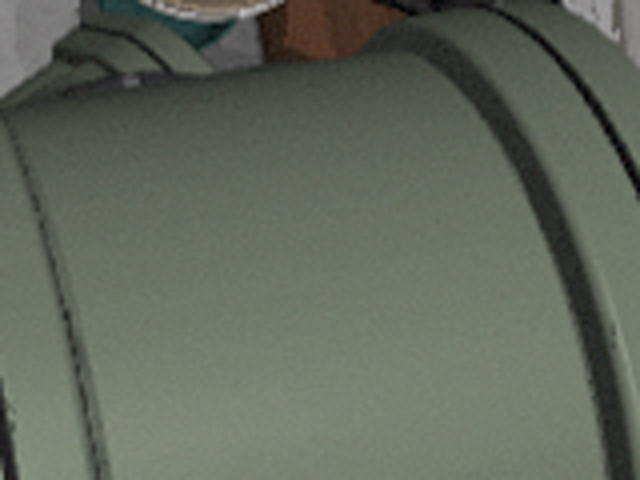

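Call:
{"method": "send_rows", "body": {
  "plan": [
    [0.0, 0, -0.005, 0, 0],
    [0.0, 0, -0.006, 0, 0],
    [0.0, 0, -0.006, 0, 0],
    [0.0, 0, -0.006, 0.001, 0],
    [0.0, 0, -0.005, 0, 0],
    [0.0, 0, -0.004, 0, 0],
    [0.0, 0, -0.004, 0, 0],
    [0.0, 0, -0.003, 0, 0],
    [0.0, 0, -0.002, 0, 0],
    [0.0, 0, 0, 0, 0]
  ]
}}

```text
time_s: 6.93
ee_pos: [0.4665, -0.0098, 0.056]
eef_rot: [[-0.992, -0.124, 0.003], [-0.124, 0.992, 0.001], [-0.003, 0.001, -1.0]]
wrist_force: [0.2, 6.0, 18.2]
finger_gap: 0.058
gripper_force: 40.5
```

Call:
{"method": "send_rows", "body": {
  "plan": [
    [0.0, 0, 0, -0.001, 0],
    [0.0, 0, -0.001, 0, 0],
    [0.0, 0, -0.002, 0, 0],
    [0.0, 0, -0.002, 0, 0],
    [0.0, 0, -0.001, 0, 0],
    [0.0, 0, -0.001, 0, 0],
    [0.0, 0, -0.001, 0, 0],
    [0.0, 0, 0, 0, 0],
    [0.0, 0, 0, 0, 0],
    [0.0, 0, 0, 0, 0]
  ]
}}

```text
time_s: 7.77
ee_pos: [0.4665, -0.0179, 0.0563]
eef_rot: [[-0.992, -0.124, 0.0], [-0.124, 0.992, 0.0], [-0.0, 0.0, -1.0]]
wrist_force: [0.7, 2.2, -2.3]
finger_gap: 0.055
gripper_force: 38.6
```

Call:
{"method": "send_rows", "body": {
  "plan": [
    [0.0, 0, -0.001, 0, 0],
    [0.0, 0, -0.001, 0, 0],
    [0.0, 0, -0.001, 0, 0],
    [0.0, 0, -0.001, 0, 0],
    [0.0, 0, 0, 0, 0],
    [0.0, 0, 0, 0, 0],
    [0.0, 0, 0, 0, 0],
    [0.0, 0, 0, 0, 0],
    [0.0, 0, 0, 0, 0],
    [0.0, 0, 0, 0, 0]
  ]
}}

```text
time_s: 8.6
ee_pos: [0.4681, -0.0195, 0.0568]
eef_rot: [[-0.992, -0.126, 0.003], [-0.126, 0.992, 0.003], [-0.003, 0.003, -1.0]]
wrist_force: [2.6, 16.9, 7.6]
finger_gap: 0.054
gripper_force: 40.7
```

Call:
{"method": "send_rows", "body": {
  "plan": [
    [0.0, 0, 0.001, 0, 0],
    [0.0, 0, 0.0005, 0, 0],
    [0.0, 0, 0, 0, 0],
    [0.02, 0, 0, 0, 0],
    [0.04, 0, 0, 0, 0],
    [0.045, 0, 0, 0, 0],
    [0.045, 0, 0, 0, 0],
    [0.045, 0, 0, 0, 0],
    [0.045, 0, 0, 0, 0],
    [0.045, 0, 0, 0, 0]
  ]
}}

```text
time_s: 9.43
ee_pos: [0.4667, -0.0205, 0.0563]
eef_rot: [[-0.992, -0.123, -0.0], [-0.123, 0.992, -0.0], [0.0, -0.0, -1.0]]
wrist_force: [-0.1, -1.0, -0.2]
finger_gap: 0.527
gripper_force: 0.0
```

Call:
{"method": "send_rows", "body": {
  "plan": [
    [0.045, 0, 0, -0.01, 0],
    [0.045, 0, 0, -0.02, 0],
    [0.045, 0, 0, -0.03, 0],
    [0.045, 0, 0, -0.035, 0],
    [0.045, 0, 0, -0.035, 0],
    [0.045, 0, 0, -0.03, 0],
    [0.045, 0, 0, -0.02, 0],
    [0.045, 0, 0, -0.01, 0],
    [0, 0, 0, 0, 0],
    [0, 0, 0, 0, 0]
  ]
}}

```text
time_s: 10.27
ee_pos: [0.4667, -0.0206, 0.2463]
eef_rot: [[-0.992, -0.123, 0.0], [-0.123, 0.992, -0.0], [-0.0, -0.0, -1.0]]
wrist_force: [-0.1, -0.5, 0.2]
finger_gap: 0.255
gripper_force: 0.0
```

Run:
```python
from h import *
im,p,M,s=wcam();np.save("M4.npy",M);cv2.imwrite("pics/w4.png",im)
print(s["ee_pos"],s["time_s"],s["wrist_force"])
```

```text
[ 0.46673473 -0.02061892  0.24629053] 10.2667 [-0.0978162  -0.46075266  0.24835139]
```

View pics/w4.png

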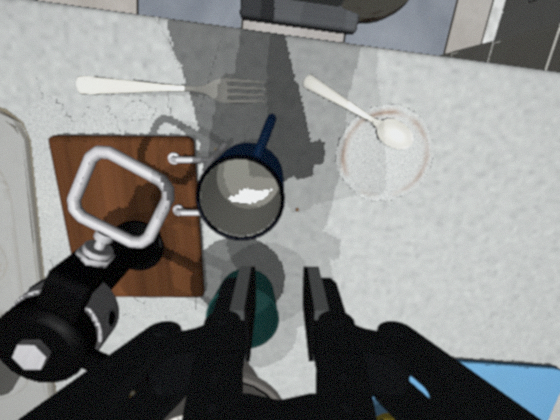

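Mug stands upright in the saddle: rim is (198–284, 155–241), centred at (241,198). Slab corners are (52,137), (193,137) and (203,296); the loop spans about (68–173, 147–248) with its centre at (121,197).

Run:
```python
from h import *
from scipy.optimize import least_squares
p=imaging.camera_params("wrist");M=np.load("M4.npy");w=lambda u,v,z:wray(p,M,u,v,z)
c=np.deg2rad(150)
L=np.array([[-.12,-.08],[-.12,.07],[.07,.07],[.107*np.cos(c),.107*np.sin(c)]])
obs=np.array([w(52,137,.018),w(193,137,.018),w(203,296,.018),w(121,197,.155)])[:,:2]
def f(q):
    c,s=np.cos(q[2]),np.sin(q[2]);return (L@np.array([[c,s],[-s,c]])+q[:2]-obs).ravel()
r=least_squares(f,[.55,-.17,.12]);x,y,t=r.x;print(r.x,np.round(r.fun.reshape(-1,2)*1e3,1))
Q=np.array([[np.cos(t),np.sin(t)],[-np.sin(t),np.cos(t)]])
m=w(241,198,.088)[:2];print("mug",m,"stand",Q@(m-[x,y]),"seat",Q.T@[-.07,.121]+[x,y])
# hub from loop+stem direction
k=[(68,195),(100,147),(172,190),(140,248)]
for a in k: print("loop corner",w(*a,.155)[:2])
print("loop obs",obs[3],"stem",w(97,250,.155),"loop model",Q.T@L[3]+[x,y], "hexcap z~.21",w(30,354,.21),w(30,354,.195))
print("spoon",w(395,134,.004),w(309,80,.003))
```

```text
[ 0.55919766 -0.16597056  0.11144838] [[-2.6 -6.3]
 [-1.9  1.3]
 [ 3.8  2.6]
 [ 0.7  2.4]]
mug [ 0.4713229 -0.0518899] stand [-0.07464179  0.12314615] seat [ 0.47617458 -0.05350649]
loop corner [ 0.46331859 -0.16019019]
loop corner [ 0.42900718 -0.13799788]
loop corner [ 0.45156893 -0.09223327]
loop corner [ 0.49596834 -0.11324272]
loop obs [ 0.46045434 -0.12555119] stem [ 0.50112568 -0.14292574  0.155     ] loop model [ 0.46115768 -0.12310844] hexcap z~.21 [ 0.54442928 -0.1565259   0.21      ] [ 0.55869161 -0.16791521  0.195     ]
spoon [0.40701681 0.09598142 0.004     ] [ 0.36563176 -0.00142142  0.003     ]
```

Call:
{"method": "send_rows", "body": {
  "plan": [
    [0, 0, 0, 0, 6],
    [0, 0, 0, 0, 6],
    [0, 0, 0, 0, 6],
    [0, 0, 0, 0, 6],
    [0, 0, 0, 0, 6],
    [0, -0.009, -0.025, 0, 0],
    [0, -0.009, -0.025, 0, 0],
    [0, -0.009, -0.025, 0, 0],
    [0, -0.009, -0.025, 0, 0],
    [0, 0, 0, 0, 0]
  ]
}}

```text
time_s: 11.15
ee_pos: [0.4599, -0.1313, 0.2451]
eef_rot: [[-0.919, 0.394, -0.002], [0.394, 0.919, -0.002], [0.001, -0.003, -1.0]]
wrist_force: [-1.0, -0.9, -0.5]
finger_gap: -0.003
gripper_force: 0.0
```

Run:
```python
from h import *
im,p,M,s=wcam();np.save("M5.npy",M);cv2.imwrite("pics/w5.png",im)
print(s["ee_pos"],s["eef_rot"],s["time_s"],s["finger_gap"])
```

```text
[ 0.45992789 -0.1312544   0.24511268] [[-0.91899226  0.3942685  -0.00236037]
 [ 0.39427296  0.91899148 -0.00187019]
 [ 0.00143181 -0.00264932 -0.99999547]] 11.15 -0.003044130554218684
```

View pics/w5.png

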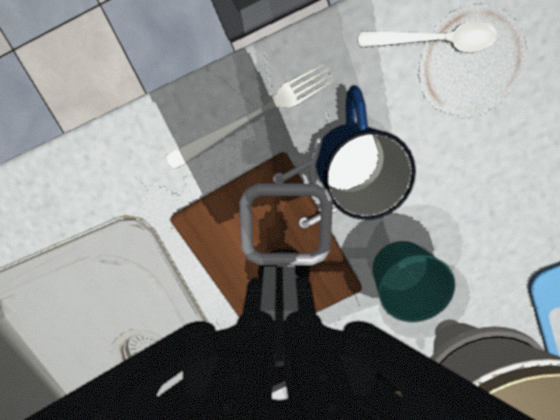

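Loop is square in view, outer edges (243–331, 183–267), centre about (287,225).

Run:
```python
from h import *
p=imaging.camera_params("wrist");M=np.load("M5.npy");s=state();R=np.array(s["eef_rot"])
for a in ((287,225),(243,225),(331,225),(287,183),(287,267)):
    x=wray(p,M,*a,.155);print(np.round(x,4),np.round(R.T@(x-s["ee_pos"]),4))
```

```text
[ 0.462  -0.1253  0.155 ] [-0.0004  0.0039  0.0902]
[ 0.4502 -0.1526  0.155 ] [-0.0003 -0.0258  0.0902]
[ 0.4737 -0.098   0.155 ] [-0.0004  0.0336  0.0902]
[ 0.4352 -0.114   0.155 ] [0.0287 0.0038 0.0902]
[ 0.491  -0.1375  0.155 ] [-0.0319  0.0041  0.0901]
```

Call:
{"method": "send_rows", "body": {
  "plan": [
    [0, 0, 0.002, 0, 0],
    [0, -0.001, 0.002, 0.01, 0],
    [0, 0, 0, 0.018, 0],
    [0, 0, 0, 0.018, 0],
    [0, 0, 0, 0.016, 0],
    [0, 0, 0, 0.012, 0],
    [0, 0, 0, 0.012, 0],
    [0, 0, 0, 0.008, 0],
    [0, 0, 0, 0.004, 0],
    [0, 0, 0, 0, 0]
  ]
}}

```text
time_s: 12.03
ee_pos: [0.4634, -0.1226, 0.1477]
eef_rot: [[-0.921, 0.388, -0.001], [0.388, 0.921, 0.0], [0.001, -0.0, -1.0]]
wrist_force: [0.5, -0.2, -0.3]
finger_gap: -0.002
gripper_force: 0.0
```

Call:
{"method": "send_rows", "body": {
  "plan": [
    [0, 0.004, 0, 0, 0],
    [0, 0.004, 0, 0, 0],
    [0, 0.002, -0.001, 0, 0],
    [0, 0.001, -0.001, 0, 0],
    [0, 0.001, 0, 0, 0],
    [0, 0.001, 0, 0, 0],
    [0, 0.001, 0, 0, 0],
    [0, 0, 0, 0, 0],
    [0, 0, 0, 0, 0],
    [0, 0, 0, 0, 0]
  ]
}}

```text
time_s: 12.87
ee_pos: [0.4508, -0.1202, 0.1488]
eef_rot: [[-0.921, 0.39, 0.003], [0.39, 0.921, -0.001], [-0.003, 0.0, -1.0]]
wrist_force: [7.4, -4.1, -0.5]
finger_gap: -0.0
gripper_force: 3.6
```

Call:
{"method": "send_rows", "body": {
  "plan": [
    [0, 0.001, 0, 0, 0],
    [0, 0.001, 0, 0, 0],
    [0, 0.001, 0, 0, 0],
    [0, 0.001, 0, 0, 0],
    [0, 0.001, 0, 0, 0],
    [0, 0, 0, 0, 0],
    [0, 0, 0, 0, 0],
    [0, 0, 0, 0, 0],
    [0, 0, 0, 0, 0],
    [0, 0, 0, 0, 0]
  ]
}}

```text
time_s: 13.7
ee_pos: [0.4465, -0.1183, 0.1489]
eef_rot: [[-0.921, 0.39, 0.004], [0.39, 0.921, -0.001], [-0.004, 0.001, -1.0]]
wrist_force: [9.1, -5.0, -4.0]
finger_gap: -0.003
gripper_force: 4.8
```

Call:
{"method": "send_rows", "body": {
  "plan": [
    [0, 0.001, 0, 0, 0],
    [0, 0.001, 0, 0, 0],
    [0, 0, -0.003, 0, -1],
    [0, -0.0003, -0.0088, 0, -4],
    [0, -0.0003, -0.0088, 0, -4],
    [0, -0.0003, -0.0088, 0, -4],
    [0, -0.0003, -0.0088, 0, -4],
    [0, -0.0003, -0.0088, 0, -4],
    [0, 0, 0, 0, 0],
    [0, 0, 0, 0, 0]
  ]
}}

```text
time_s: 14.53
ee_pos: [0.4346, -0.1633, 0.1489]
eef_rot: [[-0.999, 0.034, 0.004], [0.034, 0.999, -0.0], [-0.004, -0.0, -1.0]]
wrist_force: [9.5, -0.9, -3.1]
finger_gap: -0.002
gripper_force: 5.1
```

Run:
```python
from h import *
im,p,M,s=wcam();np.save("M6.npy",M);cv2.imwrite("pics/w6.png",im);R=np.array(s["eef_rot"])
print("ftool",R.T@s["wrist_force"],s["ee_pos"],np.rad2deg(np.arctan2(R[1,0],R[0,0])))
r=imaging.masks_of("wrist","pull_loop");print([(d["score"],d["rect"]) for d in r[:2]])
```

```text
ftool [-9.48930211 -0.61555251  3.17068307] [ 0.43462027 -0.16325042  0.14888939] 178.0654653329782
[(0.76, [269.9, 331.3, 151.1, 133.8]), (0.29, [275.7, 301.4, 232.6, 193.5])]
```

View pics/w6.png

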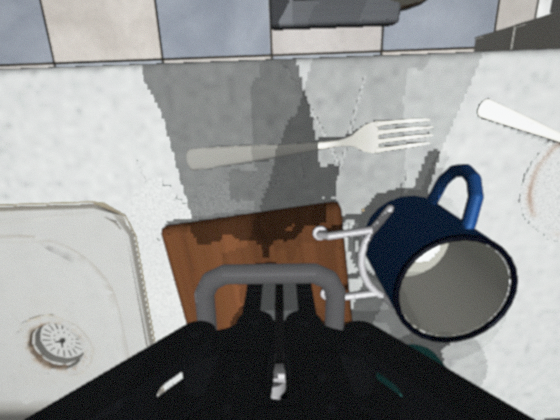

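The loop has turned with the fingers (bar spans columns 195–343, square to the tool), and the mug is undisturbed. Continuing the swing.

Call:
{"method": "send_rows", "body": {
  "plan": [
    [0, 0.0015, 0, 0, 0],
    [0, -0.0003, -0.0088, 0, -4],
    [0, -0.0003, -0.0088, 0, -4],
    [0, -0.0003, -0.0088, 0, -4],
    [0, -0.0003, -0.0088, 0, -4],
    [0, -0.0003, -0.0088, 0, -4],
    [0, -0.0003, -0.0088, 0, -4],
    [0, -0.0003, -0.0088, 0, -4],
    [0, 0, 0, 0, 0],
    [0, 0, 0, 0, 0]
  ]
}}

```text
time_s: 15.47
ee_pos: [0.4459, -0.2222, 0.1488]
eef_rot: [[-0.898, -0.44, 0.004], [-0.44, 0.898, 0.001], [-0.004, -0.001, -1.0]]
wrist_force: [9.7, 3.2, -1.2]
finger_gap: -0.001
gripper_force: 5.1
```

Run:
```python
from h import *
im,p,M,s=wcam();np.save("M7.npy",M);cv2.imwrite("pics/w7.png",im);R=np.array(s["eef_rot"])
print("ftool",R.T@s["wrist_force"],s["ee_pos"],np.rad2deg(np.arctan2(R[1,0],R[0,0]))%360)
P=np.array(s["ee_pos"])[:2]
for h in ([.560,-.167],[.557,-.1695],[.5623,-.1673]):
    d=P-h;print(np.hypot(*d),np.rad2deg(np.arctan2(d[1],d[0]))%360)
```

```text
ftool [-10.12921366  -1.42622724   1.27467625] [ 0.44589202 -0.22215051  0.14883666] 206.1135805780847
0.1267367756593217 205.79534275484386
0.12295145326562082 205.35477350684843
0.12868331947939024 205.22943903301478
```

View pics/w7.png

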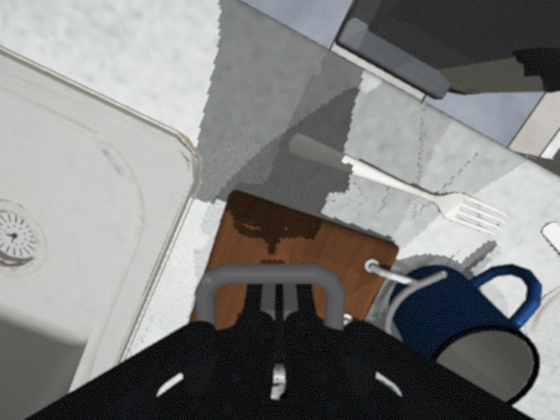

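Call:
{"method": "send_rows", "body": {
  "plan": [
    [0, -0.0003, -0.0088, 0, -4],
    [0, -0.0003, -0.0088, 0, -4],
    [0, 0, -0.0044, 0, -2],
    [0, 0, 0, 0, 0],
    [0, 0, 0, 0, 0],
    [0, -0.001, 0, 0, 0],
    [0, -0.001, 0, 0, 0],
    [0, -0.001, 0, 0, 0],
    [0, 0, 0, 0, 0],
    [0, 0, 0, 0, 0]
  ]
}}

```text
time_s: 16.35
ee_pos: [0.4592, -0.2387, 0.1489]
eef_rot: [[-0.808, -0.59, 0.003], [-0.59, 0.808, 0.001], [-0.003, -0.001, -1.0]]
wrist_force: [7.1, 3.9, 0.2]
finger_gap: 0.002
gripper_force: 4.2
```

Run:
```python
from h import *
s=state();R=np.array(s["eef_rot"])
print("ftool",R.T@s["wrist_force"],s["ee_pos"],np.rad2deg(np.arctan2(R[1,0],R[0,0]))%360)
P=np.array(s["ee_pos"])[:2]
d=P-[.560,-.167];print(np.hypot(*d),np.rad2deg(np.arctan2(d[1],d[0]))%360)
```

```text
ftool [-8.08974024 -1.03787844 -0.17715012] [ 0.45924228 -0.23866243  0.14889605] 216.13383353638403
0.12364312642473038 215.4217729553181
```

Call:
{"method": "send_rows", "body": {
  "plan": [
    [0, -0.001, 0, 0, 0],
    [0, -0.001, 0, 0, 0],
    [0, -0.001, 0, 0, 0],
    [0, 0, 0, 0, 0],
    [0, 0, 0, 0, 0],
    [0, 0, 0, 0, 0],
    [0, 0, 0, 0, 0],
    [0, 0, 0, 0, 0],
    [0, 0, 0, 0, 0],
    [0, 0, 0, 0, 0]
  ]
}}

```text
time_s: 17.18
ee_pos: [0.4614, -0.2371, 0.1489]
eef_rot: [[-0.808, -0.59, 0.003], [-0.59, 0.808, 0.0], [-0.002, -0.001, -1.0]]
wrist_force: [6.5, 3.5, 0.2]
finger_gap: 0.0
gripper_force: 3.5
```

Call:
{"method": "send_rows", "body": {
  "plan": [
    [0, -0.001, 0, 0, 0],
    [0, -0.001, 0, 0, 0],
    [0, -0.001, 0, 0, 0],
    [0, -0.001, 0, 0, 0],
    [0, -0.001, 0, 0, 0],
    [0, -0.002, 0, 0, 0],
    [0, -0.002, 0, 0, 0],
    [0, -0.002, 0, 0, 0],
    [0, 0, 0, 0, 0],
    [0, 0, 0, 0, 0]
  ]
}}

```text
time_s: 18.02
ee_pos: [0.4694, -0.231, 0.1483]
eef_rot: [[-0.808, -0.589, -0.0], [-0.589, 0.808, -0.0], [0.0, 0.0, -1.0]]
wrist_force: [0.8, -0.6, 0.7]
finger_gap: 0.004
gripper_force: 0.0
```

Run:
```python
from h import *
im,p,M,s=wcam();np.save("M8.npy",M);cv2.imwrite("pics/w8.png",im[200:]);R=np.array(s["eef_rot"])
print("ftool",R.T@s["wrist_force"],s["ee_pos"])
a=cv2.imread("pics/w7.png")[240:420,180:380];b=im[240:420,180:380]
cv2.imwrite("pics/cmp.png",cv2.resize(np.hstack([a,b]),None,fx=2,fy=2))
```

```text
ftool [-0.33069501 -0.93286571 -0.7210679 ] [ 0.46937588 -0.2310129   0.14829655]
```

View pics/cmp.png

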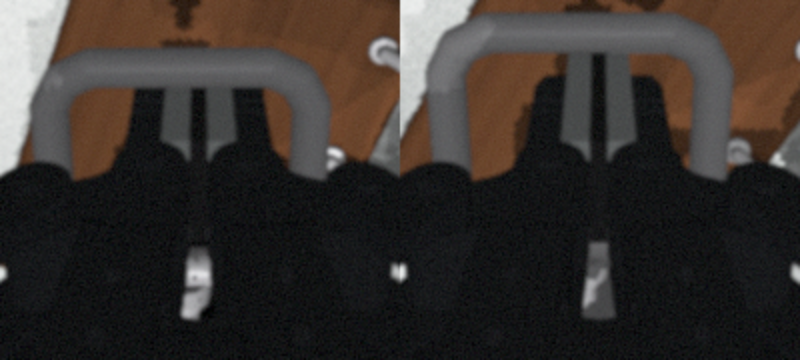

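Right half: loop has moved in with the pin and fingers are clear of the bar. That is already one picture over the 10-view limit, so I'll check the rest by numbers only.

Call:
{"method": "send_rows", "body": {
  "plan": [
    [0, 0, 0, -0.006, 0],
    [0, 0, 0, -0.01, 0],
    [0, 0, 0, -0.014, 0],
    [0, 0, 0, -0.016, 0],
    [0, 0, 0, -0.016, 0],
    [0, 0, 0, -0.016, 0],
    [0, 0, 0, -0.012, 0],
    [0, 0, 0, -0.01, 0],
    [0, 0, 0, 0, 0],
    [0, 0, 0, 0, 0]
  ]
}}

```text
time_s: 18.9
ee_pos: [0.4693, -0.2312, 0.2489]
eef_rot: [[-0.808, -0.589, 0.001], [-0.589, 0.808, -0.001], [-0.0, -0.001, -1.0]]
wrist_force: [-0.8, -0.0, 0.1]
finger_gap: -0.001
gripper_force: 0.0
```

Run:
```python
from h import *
im,p,M,s=wcam();np.save("M9.npy",M);cv2.imwrite("pics/w9.png",im)
print(s["ee_pos"],s["wrist_force"],s["time_s"])
for n in ("pull_loop","enamel_mug"):
    for d in imaging.masks_of("wrist",n)[:2]:
        m=d["mask"].astype(np.uint8);cs=max(cv2.findContours(m,0,2)[0],key=cv2.contourArea);r=cv2.minAreaRect(cs)
        x=wray(p,M,*r[0],.155 if n=="pull_loop" else .088);e=x[:2]-[.560,-.167]
        print(n,round(d["score"],2),d["rect"],r,np.round(x,4),np.hypot(*e),np.rad2deg(np.arctan2(e[1],e[0]))%360)
```

```text
[ 0.46933437 -0.23117404  0.24891121] [-0.79677772 -0.03846188  0.07669871] 18.9
pull_loop 0.66 [275.1, 226.2, 90.3, 80.7] ((273.0, 226.0), (80.0, 90.0), 90.0) [ 0.4737 -0.2323  0.155 ] 0.10817075158501738 217.11315823723427
enamel_mug 0.63 [421.0, 287.1, 111.8, 101.5] ((428.3905029296875, 281.1627197265625), (95.02427673339844, 109.92790222167969), 67.61986541748047) [ 0.4536 -0.0673  0.088 ] 0.1458566919889659 136.8628836102481
```

Call:
{"method": "send_rows", "body": {
  "plan": [
    [0, 0.01, -0.01, -0.01, 0],
    [0, 0.015, -0.02, -0.005, 0],
    [0, 0.015, -0.025, 0, 0],
    [0, 0.015, -0.025, 0, 0],
    [0, 0.015, -0.025, 0, 0],
    [0, 0.015, -0.025, 0, 0],
    [0, 0.01, -0.02, 0, 0],
    [0, 0, -0.01, 0, 0],
    [0, 0, 0, 0, 0],
    [0, 0, 0, 0, 0]
  ]
}}

```text
time_s: 19.88
ee_pos: [0.4868, -0.4159, 0.2625]
eef_rot: [[-0.808, -0.589, -0.001], [-0.589, 0.808, 0.001], [0.0, 0.001, -1.0]]
wrist_force: [0.4, -0.0, 0.9]
finger_gap: -0.0
gripper_force: 0.0
```

Run:
```python
from h import *
print(state()["ee_pos"],state()["time_s"])
th=np.linspace(0,2*np.pi,72)
for c in ("top","side"):
    im=imaging.grab_frame(c); cv2.imwrite(f"pics/{c}9.png",im); old=cv2.imread(f"pics/{c}0.png")
    for n in ("rinse_cup","stripe_mug","coffee_spoon","pull_loop","enamel_mug","outlet"):
        r=imaging.masks_of(c,n);print(c,n,[(round(d["score"],2),np.round(d["rect"],1).tolist()) for d in r[:2]])
    # expected mug outline at seat vs. mask
    for tag,ctr in (("mug",(.4745,-.056)),):
        q=np.vstack([proj(c,np.c_[ctr[0]+.0385*np.cos(th),ctr[1]+.0385*np.sin(th),0*th+z]) for z in (0,.088)])
        print(c,tag,"expected box",np.round([(q.min(0)+q.max(0))/2,np.ptp(q,axis=0)],1).tolist())
    t=.12+np.deg2rad(120);q=proj(c,np.c_[.56+.14*np.cos(t)+.0565*np.cos(th),-.167+.14*np.sin(t)+.0565*np.sin(th),0*th+.232])
    print(c,"dripper rim exp",np.round([(q.min(0)+q.max(0))/2,np.ptp(q,axis=0)],1).tolist())
```

```text
[ 0.48681859 -0.41590318  0.26247839] 19.8833
top rinse_cup [(0.94, [324.2, 193.6, 34.2, 42.1]), (0.52, [386.4, 235.8, 147.3, 104.1])]
top stripe_mug [(0.85, [339.2, 118.1, 50.4, 29.7])]
top coffee_spoon [(0.21, [440.0, 256.8, 40.4, 43.4])]
top pull_loop [(0.8, [439.5, 258.6, 36.6, 42.4]), (0.2, [386.1, 240.0, 152.1, 100.3])]
top enamel_mug [(0.47, [320.5, 283.1, 17.3, 38.5]), (0.24, [384.6, 237.7, 151.1, 104.3])]
top outlet [(0.84, [383.9, 239.4, 153.5, 95.5])]
top mug expected box [[332.1, 262.5], [43.9, 41.7]]
top dripper rim exp [[345.5, 254.1], [70.5, 70.5]]
side rinse_cup [(0.97, [291.0, 190.8, 31.3, 36.6])]
side stripe_mug [(0.8, [235.4, 142.3, 48.2, 49.2]), (0.73, [290.1, 191.4, 29.7, 39.1])]
side coffee_spoon [(0.51, [350.6, 274.6, 48.6, 31.1])]
side pull_loop [(0.69, [380.1, 132.5, 46.0, 19.0])]
side enamel_mug [(0.7, [347.6, 213.7, 43.3, 48.6])]
side outlet [(0.88, [360.4, 155.3, 88.6, 81.0])]
side mug expected box [[344.1, 211.1], [38.4, 47.3]]
side dripper rim exp [[356.9, 162.2], [57.9, 45.3]]
```

```bash
python3 -c "
from station import bot
print(bot.sign_off())"
```

```text
the job is handed in; nothing more can be done
None
```

The job is handed in: the mug was pushed home upright in the saddle until it met the wire, and the dripper then swung one hole round over it. The loop measures 108 mm from the axis (107 seated) and about 60° round, so the pin is in its hole; the cup, striped mug and spoon show no real shift; the arm took about 20 of 54 s; I viewed 11 pictures, one over the limit.

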